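# Clamp a stepped block in the bench vise

### The job

Set the stepped aluminium block in the small bench vise: lying flat on the two parallels, centred along the jaws, with its full-height long side (the one without the step) pressed up against the fixed jaw. Let go of it there while the vise is still open, then push the sliding jaw up until it firmly clamps the block, and leave it so. Do not shift the tools and bottle lying around.

Things in the scene. Friction and masses are not known exactly. Their poses are not given: they have to be found in the camera images.
- vise: low grey vise with bright steel jaw plates, bolted down. Bed 150 (x) x 76 (y) x 20 high; origin at the centre of its underside, on the worktop. x points from the sliding jaw (robot side) to the fixed jaw (far side), y along the jaws. Jaws 80 long, tops 51 above the worktop. Fixed jaw's gripping face at x = +35, its back at x = +64. Ears 10 high reach y = +-62
- vise_seat (a point): foot of the fixed jaw's gripping face: mid-length of the jaw, at the height of the parallels' tops, 35 above the worktop; axes as the vise's. The two parallels are fixed steel bars 6 wide (x), 66 long (y), 15 high, lying along the jaws on the bed, centres 7 and 27 in front of the fixed jaw's face
- sliding_jaw (a joint): travel of the sliding jaw toward the fixed jaw, m: 0 = 75 mm between the jaw faces, 0.045 = end of travel (30 mm). It starts at 0 to 0.015 and meets a correctly placed block at 0.039. It slides stiffly (about 6 N of friction) and stays where it is left
- jaw_back (a point): centre of the sliding jaw's flat back face (80 long, 21 to 51 above the worktop), 38 above the worktop, 26 behind its gripping face; moves with the jaw. Push here along the vise's +x. The space behind the jaw is clear down to the bed (20 above the worktop)
- block: loose bare aluminium block, 36 (x) x 56 (y) x 30 high, about 0.14 kg, lying right of the vise; origin at the centre of its underside, z up. Along its -x long side the top is cut down by a step 12 wide, 10 deep; its +x long side is plain, full height and goes against the fixed jaw, so its axes then match the vise's. Can be gripped from above across its 56 mm length
- block_datum (a point): point on the block's plain full-height long side (+x face), mid-length, 10 above its underside
- multimeter: yellow and black multimeter 157 x 77 x 47 lying at the right rear; bystander; origin under its centre
- flux_bottle: white dispenser bottle, 38 diameter, 115 high, standing at the left rear; bystander; origin under its centre
- screwdriver: yellow-handled screwdriver 178 long, 25 thick, lying at the left of the vise; bystander; origin under its centre
There are look-alikes about, which are no part of the job. What is shaped like the block but green is not meant.

How it is judged (in metres and radians):
On the way:
1. the block lies flat on the parallels, let go, its plain side within 2.5 mm of the fixed jaw, while the sliding jaw is still clear of it (x of block_datum in the frame of vise_seat between -0.0025 and 0.0025 m and y of block in the frame of vise_seat between -0.012 and 0.012 m and z of block in the frame of vise_seat between -0.002 and 0.002 m and angle between block's own z axis and vertical below 0.05 rad and angle between the x axis of block and the x axis of vise, either way round below 0.06 rad and value of joint sliding_jaw below 0.034 m and contact force between the fingers and block below 0.1 N), for 0.2 s.
At the end, for the whole second after the job is handed in: Block flat on the parallels (within 2 mm), plain side within 2.5 mm of the fixed jaw and square to it within 0.06 rad, centred along the jaws within 12 mm, at rest; sliding jaw travelled over 37.5 mm and still pressing on the block with more than 2 N (x of block_datum in the frame of vise_seat between -0.0025 and 0.0025 m and y of block in the frame of vise_seat between -0.012 and 0.012 m and z of block in the frame of vise_seat between -0.002 and 0.002 m and angle between block's own z axis and vertical below 0.05 rad and angle between the x axis of block and the x axis of vise, either way round below 0.06 rad and value of joint sliding_jaw above 0.0375 m and contact force between sliding_jaw and block above 2 N and linear speed of block below 0.01 m/s); the robot touches nothing.
It fails at once if the multimeter is shifted more than 25 mm (distance of multimeter from where it was at the start of the episode above 0.025 m).
It fails at once if the dispenser bottle is shifted more than 25 mm (distance of flux_bottle from where it was at the start of the episode above 0.025 m).
It fails at once if the screwdriver is shifted more than 25 mm (distance of screwdriver from where it was at the start of the episode above 0.025 m).
It also fails if it takes over 45 s, if anything falls off the work surface, if the arm or the gripper's body presses on something with over 40 N, if the wrist force passes 120 N, or if a joint passes its speed limit or range.

### The arm

A 6-joint arm with a two-finger parallel gripper is mounted at the origin on a cart in front of the work surface, level with it; the furniture and walls round the work are solid. World frame = base frame: x ahead of the robot, y to its left, z up, the work surface at z = 0. Lengths are in m, angles in degrees, forces in N, time in s.
With the tool pointing down it reaches from about 0.35 to 0.875 m from the base axis. Payload 4.2 kg.
Tool frame: the origin (TCP) lies on the front face of the gripper's body, between the roots of the fingers; the fingertips stand finger_overhang ahead of it and the grasp point (between the pads) lies 51 mm ahead of it (finger_overhang is the distance from the TCP to the fingertips, in m); z points along the fingers, y is the line along which they close (so a half turn about z gives the same grasp; the last joint's range is limited). The gripper opens to 87 mm and grips with 3 to 60 N. Pads are 19 mm wide; open, the fingers measure 117 mm over their backs; the gripper's body (75 mm by 190 mm) begins 51 mm behind the grasp point.
Start: joints at [-48.724, 22.042, 0.453, 0, -68.411, -14.817], TCP at [0.278, -0.56, 0.292] pointing down, gripper open.
Joint ranges: [-179.83, 179.83], [-69.29, 118.12], [-61.27, 80.66], [-181.25, 117.63], [-171.15, -9.14], [-177.46, 177.46]. Speed limits (degrees/s): [159.86, 159.86, 180, 180, 180, 180].

### API

Orientations are given as a 3x3 rotation matrix whose columns are the frame's x, y, z axes.
In Python, from station import sense, capture, camera_model, finish_job, finger_overhang gives the robot as it stands. The module is installed in compiled form; this text tells all that it offers.
- The arm moves only by the tool jog_arm, never from a script. Its argument "rows" is a list that holds one entry, the list of rows, each a list of 4 numbers: the shift along the tool's x, y, z in m, then the turn about the tool's z in rad. A call has 1 to 20 rows; each row shifts and turns the commanded pose from where the row before left it, along the tool's axes as they then stand; what a row does not reach is not made up. A row lasts 1/8 s, in which the tool goes at most 62.5 mm and 10.7 degrees, less where a joint would pass 70% of its speed; a pose out of reach is approached as far as the arm can. A call is refused whole if a number of a shift passes 0.0625 or a number of a turn 0.188, either way. A call with a gripper value outside its range is refused whole. "claw" is the opening, from 0 (shut) to 1 (fully open), set as the call begins (left out, the last holds). The fingers move at their own pace and stop on an object; the grip force is fixed at half the most. Time passes only in rows, so rows that do not move let the fingers close. It gives the time, the measured TCP pose, the force, the opening and the grip force at its end, in the units of the state.
- sense(): the state, without advancing time (a new reading comes with each control period).
- capture(name): name is "scene" or "top" or "wrist"; returns the picture (384x512x3 uint8, red, green, blue); there is no depth.
- camera_model(name): a dict with "fovy" (degrees; the focal length in pixels is half the picture's height over the tangent of half this angle, whatever the lens; pixels are square), "cx", "cy" (the principal point, pixels), "k1" (the pictures are not rectified: a ray, as slopes to the right and down, at radius r is drawn at 1 + k1 r^2 times it, then the intrinsics apply), "eye" and "rotation" of the camera in the world. Camera axes: x right, y down, z forward; pixel columns grow to the right and rows downward; lengths in m; the calibration is good to about 2 mm. A picture is of the moment at which its call begins: read the wrist's pose just before it. camera_model takes no time and is no camera call; for the wrist camera it gives the pose at the moment of the call.
- finish_job(): hands the job in; it is judged then, once.
The state is a dict: "time_s": time; "joints": joint angles; "joint_velocities": joint speeds; "effort": joint torques, N m; "tcp_pos": TCP position; "ee_rot": TCP orientation; "wrist_force": force on the tool from outside, world axes, zero at the start; "moment": the same for the moment, N m; "gripper_width": opening from 0.0 (shut) to 1.0 (fully open); "gripper_force": force on a finger pad.
Only numpy, scipy, OpenCV 4.12 (cv2) and the standard library are available. Lean on these libraries where they do the work, as an engineer would, in place of code of your own. Each camera call takes 0.05 s, during which the arm holds its last target. There are 200 camera calls.

## Working session

There is one attempt and no reset: what is moved stays moved. The work goes in short steps, Python scripts to look and compute and a tool call to move; the robot and the scene stay as the last step left them, time stands still between calls to the robot, and variables do not carry over. Pictures are saved under pics/ and viewed, at most 10 in all, crops included, and the job is handed in when it is done.

Besides the shell and the picture viewer there is one more tool, called after ">>>" by a JSON object that holds its "op" and its "data", one argument or row to a line. jog_arm: Moves the arm, as the interface text tells. Its arguments: {"type":"object","properties":{"rows":{"type":"array"},"claw":{"type":"number"}},"required":["rows"]}

```bash
mkdir -p pics
cat > h.py <<'E'
import numpy as np, cv2
from station import *
def save(n,f):
    m=camera_model(n); im=capture(n); cv2.imwrite(f,im[:,:,::-1]); return m,im
def K(m):
    f=192/np.tan(np.radians(m['fovy']/2)); return np.array([[f,0,m['cx']],[0,f,m['cy']],[0,0,1]]),np.array([m['k1'],0,0,0.])
def ray(m,px,z):
    k,d=K(m); p=cv2.undistortPoints(np.array(px,float).reshape(-1,1,2),k,d).reshape(-1,2)
    v=np.c_[p,np.ones(len(p))]@np.array(m['rotation']).T; e=np.array(m['eye'])
    return e+v*((z-e[2])/v[:,2])[:,None]
E
python3 - <<'E'
from h import *
m,a=save('top','pics/top.png'); m2,b=save('scene','pics/scene.png')
cv2.imwrite('pics/top2.png',cv2.resize(a[:,:,::-1],(800,600),interpolation=cv2.INTER_CUBIC))
cv2.imwrite('pics/scene2.png',cv2.resize(b[:,:,::-1],(800,600),interpolation=cv2.INTER_CUBIC))
print(m,m2,finger_overhang,sense())
E
```

```text
{'fovy': 57.19733262949767, 'cx': 264.9916866202894, 'cy': 190.661356151432, 'k1': -0.004338120363543957, 'eye': array([ 0.42838339, -0.06797719,  1.05338514]), 'rotation': array([[-0.01011491, -0.98978788,  0.14218874],
       [-0.99954212,  0.01406332,  0.02679132],
       [-0.02851737, -0.14185264, -0.98947693]])} {'fovy': 57.990023737573324, 'cx': 259.6701073404753, 'cy': 194.72340122968671, 'k1': -0.04820579961505006, 'eye': array([0.01770868, 0.74759335, 0.7245082 ]), 'rotation': array([[-0.82453193, -0.31047165,  0.4730269 ],
       [-0.56558604,  0.47605262, -0.67341394],
       [-0.01610976, -0.82278871, -0.56811902]])} 0.0697 {'time_s': 0.1, 'joints': array([-4.87240008e+01,  2.20848364e+01,  3.87870039e-01, -2.43896268e-02,
       -6.84116686e+01, -1.48172152e+01]), 'joint_velocities': array([-0.03747533, -0.12988743,  0.19495865,  0.02504763, -0.0003643 ,
       -0.0756244 ]), 'effort': array([-5.29108020e-04, -3.91689777e+01,  1.87936592e+01,  4.23196793e+00,
        1.34320339e-02, -7.20609023e-05]), 'tcp_pos': array([ 0.27831491, -0.55916103,  0.29128906]), 'ee_rot': array([[-8.95324995e-01, -4.45412443e-01, -9.53296334e-04],
       [-4.45413451e-01,  8.95323414e-01,  1.68604122e-03],
       [ 1.02524788e-04,  1.93416586e-03, -9.99998124e-01]]), 'wrist_force': array([-0.08362421, -0.75155513,  1.0659618 ]), 'moment': array([ 0.01120084, -0.02954614, -0.01402154]), 'gripper_force': 0.0, 'gripper_width': 1.0036932043696147}
```

View pics/top2.png

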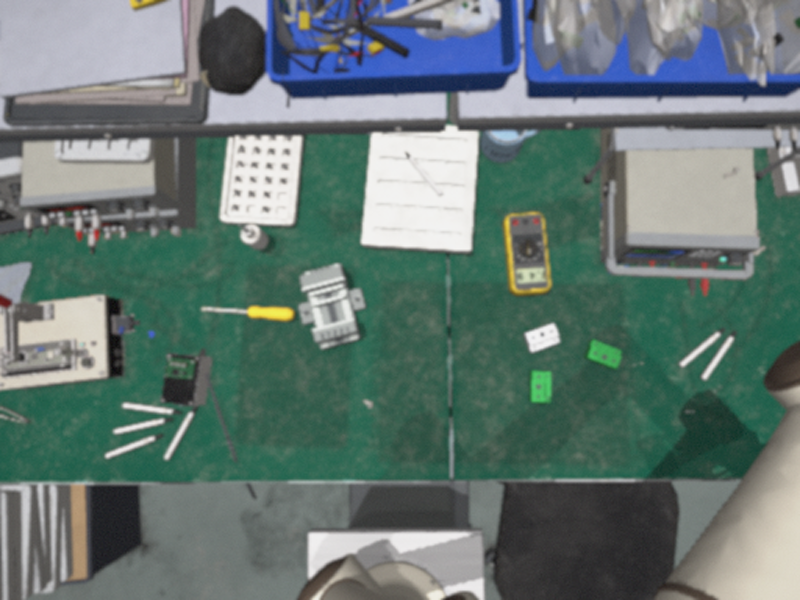

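View pics/scene2.png

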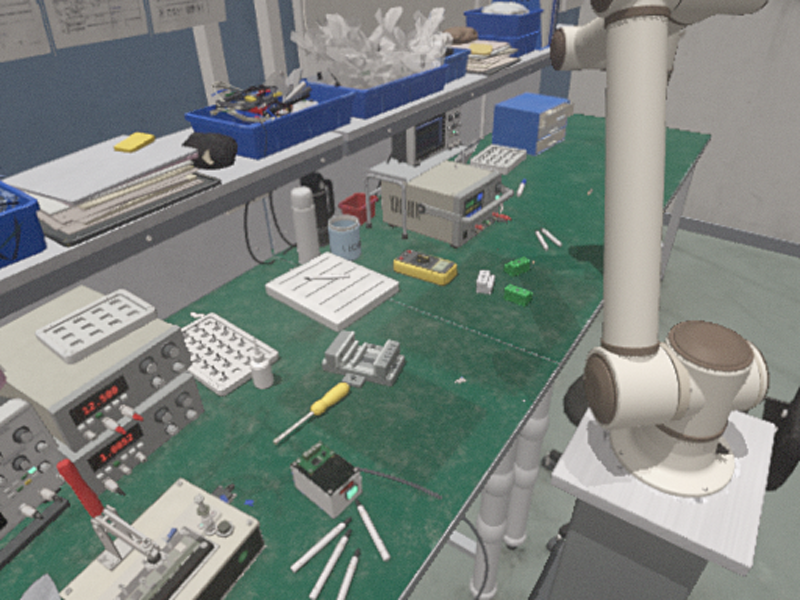

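The top view shows the block at (542,337), the vise at (330,306), green look-alikes at (604,353) and (541,387), the screwdriver at (250,312), the multimeter at (528,252) and the bottle at (255,237). The scene view agrees.

Run:
```python
from h import *
m=camera_model('top')
for n,p,z in [('block',(542,337),.03),('vise',(330,306),.035),('fixtop',(321,271),.051),('slidetop',(337,337),.051),('mm',(528,252),.04),('bottle',(255,237),.1)]:
    print(n,ray(m,[np.array(p)*.64],z).round(3))
im=cv2.imread('pics/top.png'); c=im[150:260,170:420]
cv2.imwrite('pics/c1.png',cv2.resize(c,None,fx=3.2,fy=3.2,interpolation=cv2.INTER_CUBIC))
s=sense(); w=camera_model('wrist'); R=s['ee_rot']
print(R.T@(w['eye']-s['tcp_pos']), R.T@w['rotation'], w['fovy'])
```

```text
block [[ 0.499 -0.276  0.03 ]]
vise [[0.562 0.117 0.035]]
fixtop [[0.626 0.132 0.051]]
slidetop [[0.502 0.101 0.051]]
mm [[ 0.658 -0.255  0.04 ]]
bottle [[0.68  0.242 0.1  ]]
[ 0.06548723  0.00019817 -0.09210036] [[-2.51924625e-04 -9.70903148e-01 -2.39472367e-01]
 [ 9.99999961e-01 -2.73201977e-04  5.56558773e-05]
 [-1.19460791e-04 -2.39472344e-01  9.70903179e-01]] 62.584023288761905
```

View pics/c1.png

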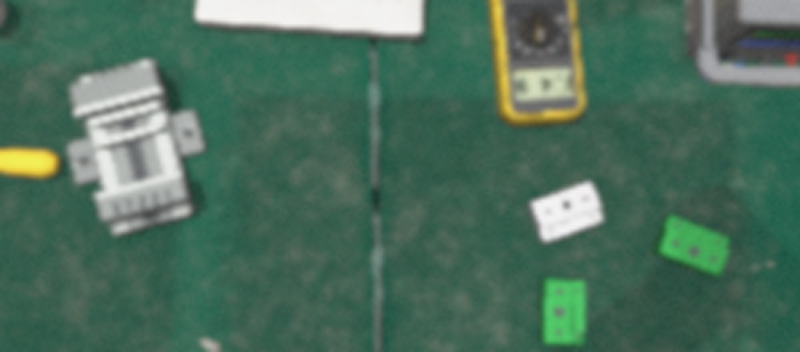

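The crop shows the vise's fixed jaw at the far end, and the white block with its step line apparently on the near side (yaw about 22°). I'm moving over the block for a closer look.

>>> {"op": "jog_arm", "data": {
  "rows": [
    [[-0.0405,0.0194,0.005,0],[-0.0405,0.0194,0.005,0],[-0.0405,0.0194,0.005,0],[-0.0405,0.0194,0.005,0],[-0.0405,0.0194,0.005,0],[-0.0405,0.0194,0.005,0],[-0.0405,0.0194,0.005,0],[-0.0405,0.0194,0.005,0.077],[0,0,0,0],[0,0,0,0],[0,0,0,0]]
  ]
}}

```text
time_s: 1.48
tcp_pos: [0.4987, -0.277, 0.2523]
ee_rot: [[-0.927, -0.374, -0.0], [-0.374, 0.927, 0.0], [0.0, 0.0, -1.0]]
wrist_force: [-0.0, 0.2, -0.3]
gripper_width: 0.999
gripper_force: 0.0
```

```bash
cat > look.py <<'E'
from h import *
import sys,pickle
n,x0,y0,x1,y1=sys.argv[1],*map(int,sys.argv[2:6])
s=sense(); m,a=save('wrist',f'pics/{n}.png'); pickle.dump((s,m),open(n+'.pkl','wb'))
c=a[y0:y1,x0:x1,::-1]; f=min(800/c.shape[1],600/c.shape[0])
cv2.imwrite(f'pics/{n}_v.png',cv2.resize(c,None,fx=f,fy=f,interpolation=cv2.INTER_CUBIC)); print(f,s['tcp_pos'],s['ee_rot'],s['time_s'])
E
python3 look.py w1 0 0 512 384
```

```text
1.5625 [ 0.4987447  -0.27698986  0.25227961] [[-9.27306488e-01 -3.74302877e-01 -1.85029636e-04]
 [-3.74302888e-01  9.27306501e-01  2.49815149e-05]
 [ 1.62228532e-04  9.24226481e-05 -9.99999983e-01]] 1.475
```

View pics/w1_v.png

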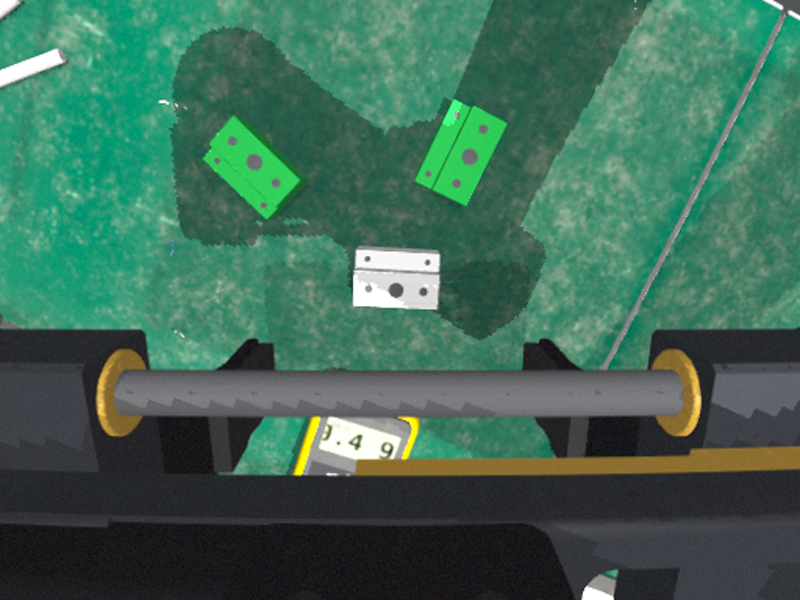

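The wrist view, with image top toward the robot, shows the block's step (strip with two holes, y≈250–272) on the robot side. The plain side is away, with its top edge from (353,306) to (439,309).

Run:
```python
from h import *
import pickle
s,m=pickle.load(open('w1.pkl','rb'))
im=cv2.imread('pics/w1.png').astype(int)
x0,y0=215,150; c=im[y0:205,x0:295]
g=(c.max(2)-c.min(2)<45)&(c.min(2)>110); g=g.astype(np.uint8)
for r in g[::2]: print(''.join('.#'[v] for v in r))
```

```text
................................................................................
................................................................................
................................................................................
................................................................................
..............#####################.............................................
............#####################################################...............
............######################################################..............
............########.##############################################.............
............#######################################################.............
............##############################################..#######.............
............#######################################################.............
............######################################################..............
...........#######################################################..............
...........####################################
[... 467 characters left out ...]
#######.......#############...########..............
...........#######################################################..............
...........#######################################################..............
..........########################################################..............
..........###...#.....###########################################...............
....#...........................................................................
................................................................................
................................................................................
................................................................................
```

Run:
```python
from h import *
import pickle
s,m=pickle.load(open('w1.pkl','rb'))
P=ray(m,[(225.6,196),(280.8,197.5),(226,174.3),(281.4,175.5)],.03)[:,:2]
print(P.round(4),np.linalg.norm(P[1]-P[0]),np.linalg.norm(P[3]-P[2]),np.linalg.norm(P[2]-P[0]))
yv=(P[1]-P[0]+P[3]-P[2]); yv/=np.linalg.norm(yv); xv=np.array([yv[1],-yv[0]])
c=(P[0]+P[1])/2-.018*xv; c2=(P[2]+P[3])/2+.006*xv
print('yaw',np.degrees(np.arctan2(xv[1],xv[0])),c,c2)
R=s['ee_rot']; b=np.r_[(c+c2)/2,0]
print('tool shift',R.T@(b-s['tcp_pos']), 'tool y vs blk y deg', np.degrees(np.arctan2(R[1,1],R[0,1])-np.arctan2(yv[1],yv[0])))
```

```text
[[ 0.5255 -0.2983]
 [ 0.5057 -0.245 ]
 [ 0.5041 -0.306 ]
 [ 0.4843 -0.2535]] 0.05686504326462666 0.05610954068584727 0.022718645144101764
yaw 20.527168420946047 [ 0.49875793 -0.27799926] [ 0.49981602 -0.27765171]
tool shift [-2.31001137e-04 -1.00116640e-03  2.52279480e-01] tool y vs blk y deg 1.4540646357518132
```

>>> {"op": "jog_arm", "data": {
  "rows": [
    [[0,-0.001,0.03,0.025],[0,0,0.04,0],[0,0,0.04,0],[0,0,0.03,0],[0,0,0.02,0],[0,0,0.0165,0],[0,0,0,0],[0,0,0,0]]
  ]
}}

```text
time_s: 2.52
tcp_pos: [0.5003, -0.2775, 0.0765]
ee_rot: [[-0.936, -0.352, 0.001], [-0.352, 0.936, -0.001], [-0.001, -0.001, -1.0]]
wrist_force: [0.1, -0.1, 0.4]
gripper_width: 0.999
gripper_force: 0.0
```

>>> {"op": "jog_arm", "data": {
  "claw": 0.5,
  "rows": [
    [[0,0,0,0],[0,0,0,0],[0,0,0,0],[0,0,0,0],[0,0,0,0],[0,0,0,0],[0,0,0,0],[0,0,0,0]]
  ]
}}

```text
time_s: 3.52
tcp_pos: [0.4999, -0.2772, 0.076]
ee_rot: [[-0.936, -0.352, 0.0], [-0.352, 0.936, -0.0], [-0.0, -0.0, -1.0]]
wrist_force: [-0.4, 0.9, 2.3]
gripper_width: 0.642
gripper_force: 29.9
```

Width 0.642 × 87 ≈ 56 mm at 30 N, so the block is held. I'm lifting it and carrying it over the vise.

>>> {"op": "jog_arm", "data": {
  "rows": [
    [[0,0,-0.03,0],[0,0,-0.045,0],[0,0,-0.045,0],[0,0,-0.045,0],[-0.0215,0.0343,-0.035,0],[-0.0215,0.0343,0,0],[-0.0215,0.0343,0,0],[-0.0215,0.0343,0,0],[-0.0215,0.0343,0,0],[-0.0215,0.0343,0,0],[-0.0215,0.0343,0,0],[-0.0215,0.0343,0,0],[-0.0215,0.0343,0,0],[-0.0215,0.0343,0,0.115],[0,0,0,0],[0,0,0,0],[0,0,0,0]]
  ]
}}

```text
time_s: 5.65
tcp_pos: [0.5799, 0.1186, 0.2755]
ee_rot: [[-0.97, -0.241, -0.001], [-0.241, 0.97, -0.0], [0.001, -0.0, -1.0]]
wrist_force: [0.5, 1.0, -0.8]
gripper_width: 0.644
gripper_force: 29.9
```

```bash
python3 look.py w2 0 0 512 384
```

```text
1.5625 [0.57991437 0.11858656 0.27553413] [[-9.70403214e-01 -2.41489247e-01 -7.38388980e-04]
 [-2.41489125e-01  9.70403493e-01 -2.51065468e-04]
 [ 7.77164856e-04 -6.53218286e-05 -9.99999696e-01]] 5.65
```

View pics/w2_v.png

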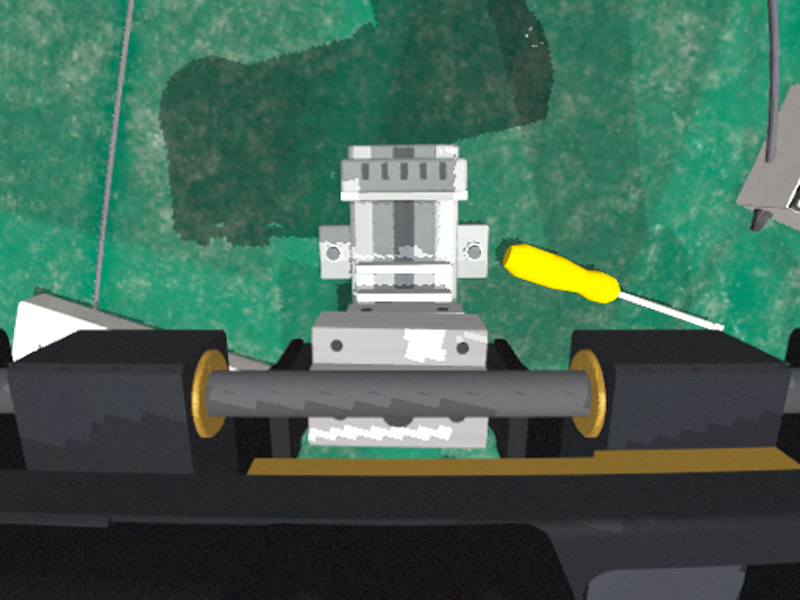

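The view shows the vise almost square to the tool, with the sliding jaw top at y≈160–200 and the parallels at y≈265–300. The held block hides the fixed jaw, so I'm moving on 70 mm to see it.

>>> {"op": "jog_arm", "data": {
  "rows": [
    [[-0.035,0,0,0],[-0.035,0,0,0],[0,0,0,0],[0,0,0,0],[0,0,0,0]]
  ]
}}

```text
time_s: 6.32
tcp_pos: [0.6475, 0.1361, 0.2761]
ee_rot: [[-0.97, -0.242, -0.0], [-0.242, 0.97, 0.0], [-0.0, 0.0, -1.0]]
wrist_force: [0.7, -0.4, -1.2]
gripper_width: 0.64
gripper_force: 29.9
```

```bash
python3 look.py w3 170 20 350 155
```

```text
4.444444444444445 [0.64747296 0.13605012 0.27614288] [[-9.70250753e-01 -2.42102203e-01 -3.91305308e-06]
 [-2.42102203e-01  9.70250752e-01  4.02407840e-05]
 [-5.94573978e-06  3.99910098e-05 -9.99999999e-01]] 6.325
```

View pics/w3_v.png

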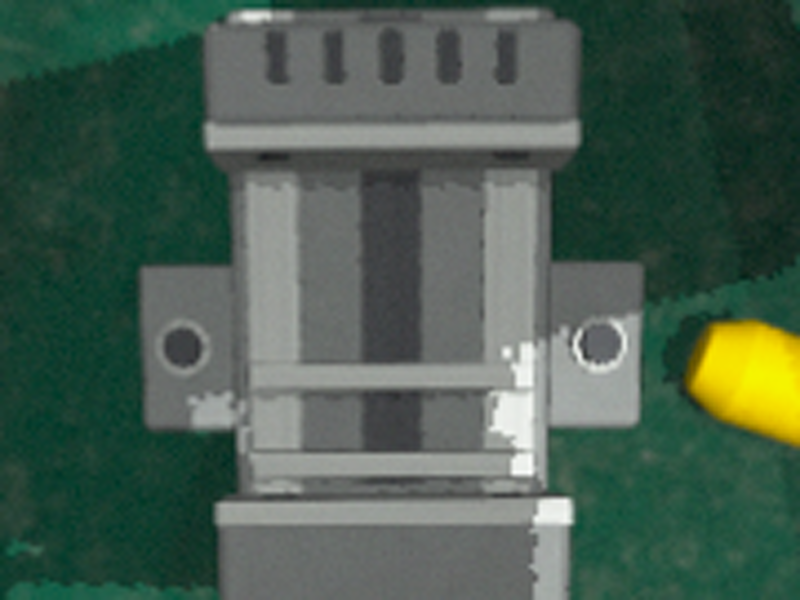

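The crop shows the fixed jaw's plate edge at y≈500 (x 216–574), the parallels' tops centred at y≈376 and 463 (x 250–535), and the sliding jaw plate at y≈122–150 (x 205–580).

Run:
```python
from h import *
import pickle
s,m=pickle.load(open('w3.pkl','rb')); R=s['ee_rot']
print('cam eye',m['eye'])
def T(p,z): # tool-frame positions relative to TCP, view px -> 
    q=np.array(p,float)/4.4444+np.array([170,20])-.5*(1-1/4.4444)
    return ((ray(m,q,z)-s['tcp_pos'])@R).round(4)[:,:2]
print('fixed edge z51',T([(216,499),(574,497),(216,524),(574,523)],.051))
print('sliding z51',T([(205,150),(581,149),(205,122),(581,121)],.051))
print('par far',T([(250,452),(535,452),(250,476),(535,476)],.035))
print('par near',T([(250,364),(535,364),(250,389),(535,388)],.035))
print('ears z10',T([(140,265),(643,262),(148,429),(640,427)],.01))
```

```text
cam eye [0.58387458 0.12027885 0.36825837]
fixed edge z51 [[ 0.0481 -0.0361]
 [ 0.0485  0.0437]
 [ 0.0425 -0.0362]
 [ 0.0428  0.0439]]
sliding z51 [[ 0.1214 -0.0367]
 [ 0.1216  0.0431]
 [ 0.127  -0.0365]
 [ 0.1272  0.043 ]]
par far [[ 0.058  -0.0297]
 [ 0.058   0.0365]
 [ 0.0525 -0.0298]
 [ 0.0525  0.0367]]
par near [[ 0.0778 -0.0293]
 [ 0.0778  0.0361]
 [ 0.0722 -0.0295]
 [ 0.0724  0.0362]]
ears z10 [[ 0.1022 -0.0579]
 [ 0.1029  0.0645]
 [ 0.0631 -0.0573]
 [ 0.0636  0.0653]]
```

>>> {"op": "jog_arm", "data": {
  "rows": [
    [[0.035,0.0035,0,-0.004],[0.0355,0,0,0],[0,0,0.03,0],[0,0,0.04,0],[0,0,0.04,0],[0,0,0.03,0],[0,0,0.015,0],[0,0,0.0075,0],[0,0,0,0],[0,0,0,0],[0,0,0,0]]
  ]
}}

```text
time_s: 7.75
tcp_pos: [0.5794, 0.1229, 0.1142]
ee_rot: [[-0.969, -0.246, 0.002], [-0.246, 0.969, 0.001], [-0.002, 0.0, -1.0]]
wrist_force: [-0.0, 0.1, -0.5]
gripper_width: 0.639
gripper_force: 29.9
```

>>> {"op": "jog_arm", "data": {
  "rows": [
    [[0,0,0.001,0],[0,0,0.001,0],[0,0,0.0005,0],[0,0,0,0],[0,0,0,0]]
  ]
}}

```text
time_s: 8.38
tcp_pos: [0.5789, 0.1227, 0.111]
ee_rot: [[-0.969, -0.246, 0.0], [-0.246, 0.969, -0.0], [-0.0, -0.0, -1.0]]
wrist_force: [-1.0, -0.5, 2.3]
gripper_width: 0.642
gripper_force: 29.9
```

>>> {"op": "jog_arm", "data": {
  "rows": [
    [[-0.001,0,0,0],[-0.001,0,0,0],[-0.001,0,0,0],[0,0,0,0],[0,0,0,0]]
  ]
}}

```text
time_s: 9.0
tcp_pos: [0.5813, 0.1231, 0.111]
ee_rot: [[-0.969, -0.246, -0.002], [-0.246, 0.969, -0.001], [0.002, -0.0, -1.0]]
wrist_force: [-3.4, -1.8, 5.1]
gripper_width: 0.643
gripper_force: 29.9
```

>>> {"op": "jog_arm", "data": {
  "rows": [
    [[-0.001,0,0,0],[0,0,0,0],[0,0,0,0]]
  ]
}}

```text
time_s: 9.38
tcp_pos: [0.5822, 0.1234, 0.111]
ee_rot: [[-0.969, -0.246, -0.001], [-0.246, 0.969, -0.001], [0.002, -0.0, -1.0]]
wrist_force: [-2.8, -0.4, 4.9]
gripper_width: 0.639
gripper_force: 29.9
```

>>> {"op": "jog_arm", "data": {
  "rows": [
    [[-0.001,0,0,0],[0,0,0,0],[0,0,0,0]]
  ]
}}

```text
time_s: 9.75
tcp_pos: [0.5832, 0.1237, 0.111]
ee_rot: [[-0.969, -0.246, -0.001], [-0.246, 0.969, -0.001], [0.002, -0.0, -1.0]]
wrist_force: [-4.2, -0.7, 6.0]
gripper_width: 0.64
gripper_force: 29.9
```

>>> {"op": "jog_arm", "data": {
  "rows": [
    [[-0.001,0,0,0],[0,0,0,0],[0,0,0,0]]
  ]
}}

```text
time_s: 10.12
tcp_pos: [0.5838, 0.1237, 0.111]
ee_rot: [[-0.969, -0.246, -0.002], [-0.246, 0.969, -0.001], [0.003, -0.001, -1.0]]
wrist_force: [-5.1, -1.4, 6.7]
gripper_width: 0.644
gripper_force: 29.9
```

>>> {"op": "jog_arm", "data": {
  "rows": [
    [[-0.001,0,0,0],[0,0,0,0],[0,0,0,0]]
  ]
}}

```text
time_s: 10.5
tcp_pos: [0.5839, 0.1237, 0.111]
ee_rot: [[-0.969, -0.246, -0.005], [-0.246, 0.969, -0.002], [0.005, -0.001, -1.0]]
wrist_force: [-6.7, -0.2, 8.8]
gripper_width: 0.643
gripper_force: 29.9
```

Contact: the TCP stopped at the predicted place. Release, rise, and check with the wrist camera.

>>> {"op": "jog_arm", "data": {
  "claw": 1.0,
  "rows": [
    [[0,0,0,0],[0,0,0,0],[0,0,0,0],[0,0,0,0],[0,0,-0.01,0],[0,0,-0.03,0],[0,0,-0.045,0],[-0.02,0,-0.045,0],[-0.025,0,-0.03,0],[-0.025,0,0,0],[0,0,0,0],[0,0,0,0],[0,0,0,0]]
  ]
}}

```text
time_s: 12.12
tcp_pos: [0.6528, 0.1415, 0.2708]
ee_rot: [[-0.969, -0.246, -0.001], [-0.246, 0.969, -0.0], [0.001, -0.0, -1.0]]
wrist_force: [-0.3, -0.2, 0.2]
gripper_width: 1.001
gripper_force: 0.0
```

```bash
python3 look.py w4 150 20 370 185
```

```text
3.6363636363636362 [0.65284501 0.14147962 0.27076304] [[-9.69183305e-01 -2.46339722e-01 -6.80285216e-04]
 [-2.46339581e-01  9.69183538e-01 -2.85262589e-04]
 [ 7.29592739e-04 -1.08890563e-04 -9.99999728e-01]] 12.125
```

View pics/w4_v.png

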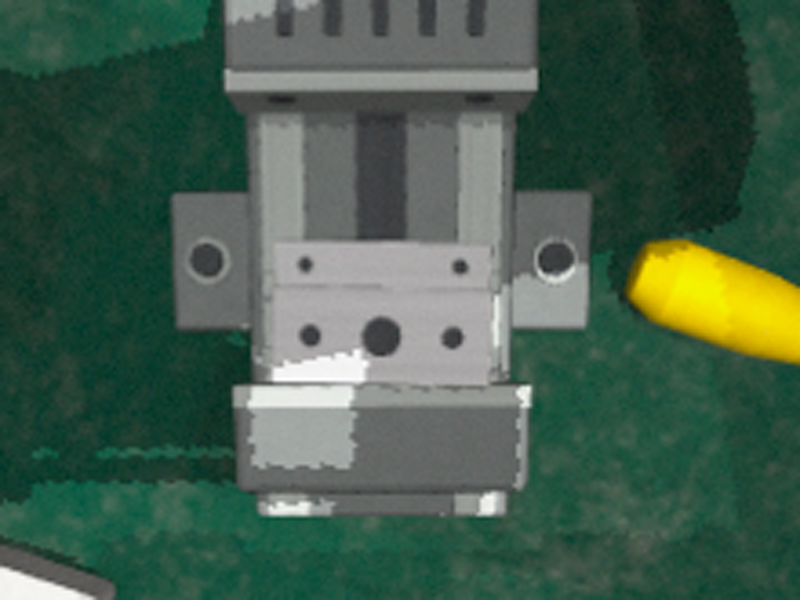

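The block lies on the parallels against the fixed jaw: far edge at y≈384, jaw edge at y≈387, centres at x 381 and 382. I'm checking the numbers and the jaw's back position.

Run:
```python
from h import *
import pickle
s,m=pickle.load(open('w4.pkl','rb')); R=s['ee_rot']; f=3.63636
def T(p,z):
    q=np.array(p,float)/f+np.array([150,20])-.5*(1-1/f)
    return ((ray(m,q,z)-s['tcp_pos'])@R).round(4)[:,:2]
print('jaw',T([(233,387),(531,386)],.051))
print('blk far z65',T([(270,382.5),(490,384)],.065)); print('blk step edge',T([(272,287),(491,289)],.065))
print('slide',T([(225,91),(538,91)],.051))
```

```text
jaw [[ 0.054  -0.0397]
 [ 0.0542  0.0398]]
blk far z65 [[ 0.0556 -0.0285]
 [ 0.0552  0.0275]]
blk step edge [[ 0.0791 -0.0275]
 [ 0.0786  0.0273]]
slide [[ 0.1281 -0.0398]
 [ 0.1281  0.0396]]
```

>>> {"op": "jog_arm", "data": {
  "claw": 0.0,
  "rows": [
    [[0.046,0,0,0],[0.046,0,0,0],[0.046,0,0,0],[0.046,0,0,0],[0,0,0,0],[0,0,0.03,0],[0,0,0.04,0],[0,0,0.04,0],[0,0,0.035,0],[0,0,0.02,0],[0,0,0.008,0],[0,0,0,0],[0,0,0,0],[0,0,0,0]]
  ]
}}

```text
time_s: 13.92
tcp_pos: [0.4757, 0.0967, 0.0986]
ee_rot: [[-0.969, -0.246, 0.002], [-0.246, 0.969, 0.001], [-0.002, 0.001, -1.0]]
wrist_force: [0.3, -0.5, -0.7]
gripper_width: -0.001
gripper_force: 0.0
```

>>> {"op": "jog_arm", "data": {
  "rows": [
    [[-0.005,0,0,0],[-0.005,0,0,0],[-0.005,0,0,0],[-0.005,0,0,0],[-0.004,0,0,0],[0,0,0,0]]
  ]
}}

```text
time_s: 14.68
tcp_pos: [0.4966, 0.1014, 0.0971]
ee_rot: [[-0.969, -0.245, -0.006], [-0.245, 0.969, -0.002], [0.006, -0.001, -1.0]]
wrist_force: [-5.7, 0.3, 2.8]
gripper_width: 0.003
gripper_force: 2.3
```

>>> {"op": "jog_arm", "data": {
  "rows": [
    [[-0.004,0,0,0],[-0.004,0,0,0],[-0.004,0,0,0],[-0.004,0,0,0],[-0.004,0,0,0],[-0.004,0,0,0],[-0.003,0,0,0],[-0.002,0,0,0],[0,0,0,0],[0,0,0,0]]
  ]
}}

```text
time_s: 15.92
tcp_pos: [0.5244, 0.1085, 0.097]
ee_rot: [[-0.969, -0.246, -0.006], [-0.246, 0.969, -0.002], [0.006, -0.001, -1.0]]
wrist_force: [-4.3, 0.2, 2.9]
gripper_width: 0.007
gripper_force: 2.7
```

>>> {"op": "jog_arm", "data": {
  "rows": [
    [[-0.002,0,0,0],[-0.002,0,0,0],[0,0,0,0],[0,0,0,0]]
  ]
}}

```text
time_s: 16.42
tcp_pos: [0.5282, 0.1095, 0.097]
ee_rot: [[-0.969, -0.245, -0.006], [-0.245, 0.969, -0.002], [0.007, -0.001, -1.0]]
wrist_force: [-5.6, 0.7, 3.0]
gripper_width: 0.0
gripper_force: 2.7
```

>>> {"op": "jog_arm", "data": {
  "rows": [
    [[-0.002,0,0,0],[0,0,0,0],[0,0,0,0]]
  ]
}}

```text
time_s: 16.8
tcp_pos: [0.53, 0.11, 0.097]
ee_rot: [[-0.969, -0.245, -0.007], [-0.245, 0.969, -0.002], [0.007, -0.001, -1.0]]
wrist_force: [-6.4, 0.5, 3.3]
gripper_width: 0.007
gripper_force: 2.9
```

>>> {"op": "jog_arm", "data": {
  "rows": [
    [[-0.0015,0,0,0],[0,0,0,0],[0,0,0,0]]
  ]
}}

```text
time_s: 17.18
tcp_pos: [0.5304, 0.11, 0.0969]
ee_rot: [[-0.969, -0.245, -0.009], [-0.245, 0.969, -0.003], [0.01, -0.001, -1.0]]
wrist_force: [-9.1, 0.6, 7.2]
gripper_width: 0.007
gripper_force: 4.2
```

>>> {"op": "jog_arm", "data": {
  "rows": [
    [[-0.0015,0,0,0],[0,0,0,0],[0,0,0,0]]
  ]
}}

```text
time_s: 17.55
tcp_pos: [0.5306, 0.11, 0.0968]
ee_rot: [[-0.969, -0.245, -0.012], [-0.245, 0.97, -0.004], [0.013, -0.001, -1.0]]
wrist_force: [-12.9, 0.4, 8.1]
gripper_width: 0.005
gripper_force: 5.6
```

>>> {"op": "jog_arm", "data": {
  "rows": [
    [[-0.0015,0,0,0],[0,0,0,0],[0,0,0,0]]
  ]
}}

```text
time_s: 17.92
tcp_pos: [0.5309, 0.1099, 0.0966]
ee_rot: [[-0.97, -0.245, -0.015], [-0.244, 0.97, -0.005], [0.016, -0.002, -1.0]]
wrist_force: [-15.1, 0.9, 9.7]
gripper_width: 0.005
gripper_force: 6.9
```

The block is clamped (force rising, jaw stopped). I'm pressing harder, to about 30 N.

>>> {"op": "jog_arm", "data": {
  "rows": [
    [[-0.002,0,0,0],[-0.002,0,0,0],[0,0,0,0],[0,0,0,0]]
  ]
}}

```text
time_s: 18.42
tcp_pos: [0.5314, 0.1098, 0.0962]
ee_rot: [[-0.97, -0.244, -0.023], [-0.244, 0.97, -0.008], [0.024, -0.003, -1.0]]
wrist_force: [-21.1, 0.7, 17.2]
gripper_width: 0.007
gripper_force: 10.6
```

>>> {"op": "jog_arm", "data": {
  "rows": [
    [[-0.002,0,0,0],[-0.002,0,0,0],[0,0,0,0],[0,0,0,0],[0,0,0,0]]
  ]
}}

```text
time_s: 19.05
tcp_pos: [0.532, 0.1097, 0.0958]
ee_rot: [[-0.97, -0.243, -0.031], [-0.243, 0.97, -0.011], [0.033, -0.003, -0.999]]
wrist_force: [-30.0, 0.6, 21.9]
gripper_width: 0.004
gripper_force: 14.3
```

>>> {"op": "jog_arm", "data": {
  "rows": [
    [[0.006,0,0,0],[0.01,0,0,0],[0.015,0,0,0],[0.02,0,0,0],[0,0,-0.03,0],[0,0,-0.045,0],[0,0,-0.045,0],[0,0,-0.045,0],[-0.045,0,0,0],[-0.045,0,0,0],[-0.045,0,0,0],[-0.035,0,0,0],[0,0,0,0],[0,0,0,0],[0,0,0,0]]
  ]
}}

```text
time_s: 20.92
tcp_pos: [0.659, 0.1431, 0.2633]
ee_rot: [[-0.969, -0.246, 0.0], [-0.246, 0.969, 0.0], [-0.0, 0.0, -1.0]]
wrist_force: [1.2, 0.7, -0.1]
gripper_width: 0.008
gripper_force: 0.0
```

```bash
python3 look.py w5 150 20 370 185
```

```text
3.6363636363636362 [0.65904941 0.14309208 0.26328671] [[-9.69187316e-01 -2.46324731e-01  2.69665676e-04]
 [-2.46324676e-01  9.69187342e-01  2.24192046e-04]
 [-3.16580605e-04  1.50858777e-04 -9.99999939e-01]] 20.925
```

View pics/w5_v.png

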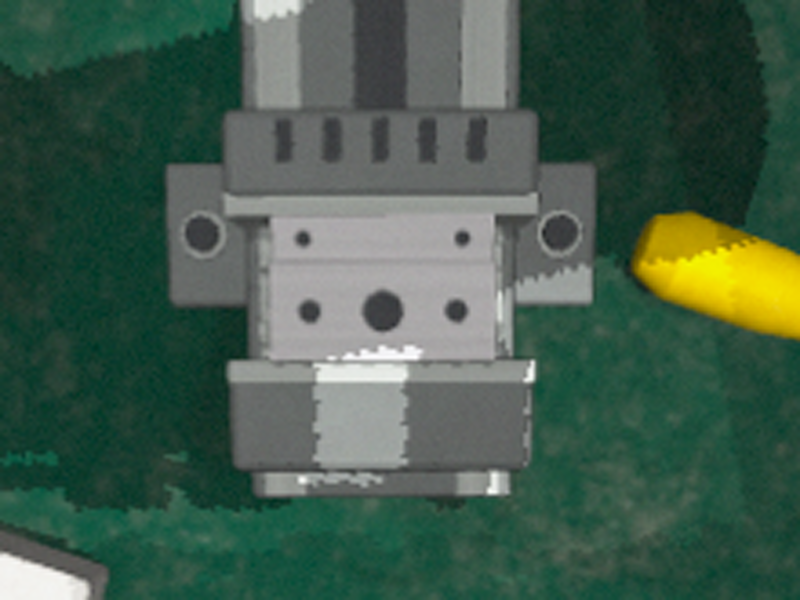

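The block sits square and centred (x 268–496) between the fixed jaw (edge y≈360) and the sliding jaw (edge y≈214). The arm is clear, so I'm handing in.

```bash
python3 -c "from station import *; print(finish_job())"
```

```text
the job is handed in; nothing more can be done
None
```

The block is flat on the parallels, centred and clamped square against the fixed jaw with about 30 N of push; the arm was clear and the job was handed in at about 21 s, but the station returned no verdict.

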